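Drive the tight dowel out of the bridge die into a catch pan

ROBOT

A 6-joint arm with a two-finger parallel gripper is mounted at the origin on the work surface. World frame = base frame: x ahead of the robot, y to its left, z up, the work surface at z = 0. Lengths are in m, angles in rad, forces in N, time in s.
With the tool pointing down it reaches from about 0.425 to 0.95 m from the base axis. Payload 3.5 kg.
Tool frame: the origin (TCP) lies on the centre line of the jaws, within the pads' length; the fingertips stand 17 mm ahead of it and the grasp point (between the pads) lies 2 mm behind it; z points along the fingers, y is the direction in which the jaws open and shut (so a half turn about z gives the same grasp; the last joint's range is limited). The gripper opens to 85 mm and grips with 20 to 120 N. Pads are 22 mm wide; open, the fingers measure 114 mm over their backs; the gripper's body (76 mm by 85 mm) begins 54 mm behind the grasp point. The pads swing forward as they close: fully open they stand 13 mm farther back than shut.
Start: joints at [-1.323, 0.286, 1.577, -0, 1.279, -0.15], TCP at [0.262, -0.622, 0.248] pointing down, gripper open.
Joint ranges: [-2.77, 2.77], [-0.9, 2.22], [0.21, 2.48], [-1.53, 4.67], [0.24, 2.81], [-2.84, 2.84]. Speed limits (rad/s): [2.79, 2.79, 3.14, 3.14, 3.14, 3.14].

INTERFACE

Orientations are given as a unit quaternion [w, x, y, z].
In Python, from cell import get_state, grab_frame, camera_info, finish_job gives the robot as it stands. The module is installed in compiled form; this text tells all that it offers.
- The arm moves only by the tool jog_arm, never from a script. Its arguments are lists of equal length, an entry for each row: "xyz": the shift along the tool's x, y, z as a fraction of full scale, a list of three; "rotation": the turn, a rotation vector about the tool's x, y, z as a fraction of full scale, a list of three. In form: {"xyz": [[tx, ty, tz], ...], "rotation": [[wx, wy, wz], ...]}. A call has 1 to 8 rows; each row shifts and turns the commanded pose from where the row before left it, along the tool's axes as they then stand; what a row does not reach is not made up. Full scale, the value 1, is 50 mm for a shift and 0.12 rad for a turn. A row lasts 1/10 s, in which the tool goes at most 50 mm and 8.59 degrees, less where a joint would pass 70% of its speed; a pose out of reach is approached as far as the arm can. A call with a number of a shift or a turn outside -1 to 1 is refused whole. A call with a gripper value outside its range is refused whole. "gripper" is the gripper's target within -1 to 1 (fully open at 1, half-way at 0, shut at -1), set as the call begins (left out, the last holds). The fingers move at their own pace and stop on an object; "grip_force" is the grip in N (left out, the last holds). Time passes only in rows, so rows that do not move let the fingers close. It gives the time, the measured TCP pose, the force and the opening at its end, in the units of the state.
- get_state(): the state, without advancing time (a new reading comes with each control period).
- grab_frame(name): name is "side" or "top"; returns the picture (480x640x3 uint8, blue, green, red); there is no depth.
- camera_info(name): a dict with "fx", "fy", "cx", "cy" (pixels), "T" (4x4, takes a point from camera to world coordinates). Camera axes: x right, y up, looking along -z (the intrinsics and any distortion apply to the point x, -y, -z); pixel columns grow to the right and rows downward; lengths in m; the calibration is good to about 2 mm. A picture is of the moment at which its call begins. camera_info takes no time and is no camera call.
- finish_job(): hands the job in, once; it reports no verdict.
The state is a dict: "t": time; "qpos": joint angles; "qd": joint speeds; "effort": joint torques, N m; "tcp_pos": TCP position; "ee_rot": TCP orientation; "contact_force": force on the tool from outside, world axes, zero at the start; "moment": the same for the moment, N m; "width": finger opening in m.
Only numpy, scipy, OpenCV 4.12 (cv2) and the standard library are available. Lean on these libraries where they do the work, as an engineer would, in place of code of your own. Each camera call takes 0.05 s, during which the arm holds its last target.

TASK

On the jeweller's bench a plain headless dowel is stuck in one of the two holes of the steel bridge die. Slide the small square pan by its handle under the die so that it stands flat on the bench centred beneath that dowel, then take the collared punch from the rack and with it drive the dowel down and out, so that it drops into the pan. Push the punch down until its collar rests on the die, let go, and leave it standing there; do not touch the dowel with the gripper.

Things in the scene. Friction and masses are not known exactly. Their poses are not given: they have to be found in the camera images.
- block: Bridge die, fixed: steel plate 50 x 175 x 30 mm on two 12 mm legs at its y ends; top 90 mm, underside 60 mm above the bench. Origin on the bench under its centre. Tunnel below: 151 mm wide, open along x. Two 22 mm through-holes at y +30 and -30 mm: one holds the dowel, the other a mushroom-headed plug (31 wide, 8 high). Sprung balls 22 mm below the top hold the dowel; driving takes 5-15 N.
- pin: The dowel: a plain headless steel cylinder, 20 mm in diameter and 30 mm long, upright in one of the die's holes (either), at the start about 7 mm proud of its top. Origin at the centre of its lower end, z up along it. It falls once its top has been driven past the sprung balls.
- pan_center (a point): Centre (half-way up) of the catch pan on the bench: square, open, steel, 62 x 62 mm, 20 mm high, walls and floor 3 mm. Its handle runs along the pan's own -x axis: a bar 12 mm wide, 10 mm thick, its middle 30 mm above the bench, reaching 131 mm from the pan's centre; grip it about 105 mm from the centre.
- punch_grip (a point): Middle of the punch's grip (round, 20 mm diameter, 60 mm long, z up). Below it a collar 34 mm wide, 6 mm thick, its underside 36 mm under this point, then a shank 9 mm in diameter, its flat tip 70 mm under this point. It hangs upright by the collar in one of two holes, 80 mm apart, of a wooden rack (top 50 mm above the bench); the tool beside it has a ball on top and is not needed.

How it is judged:
By the outcome, as a careful person would: the job done as asked, in the order asked, and still so for the second after the job is handed in, with the robot touching nothing.
It also fails if it takes over 61 s, if anything falls off the work surface, if the arm or the gripper's body presses on something with over 40 N, if the wrist force passes 120 N, or if a joint passes its speed limit or range.

## Working session

There is one attempt and no reset: what is moved stays moved. The work goes in short steps, Python scripts to look and compute and a tool call to move; the robot and the scene stay as the last step left them, time stands still between calls to the robot, and variables do not carry over. Pictures are saved under pics/ and viewed, and the job is handed in when it is done.

Besides the shell and the picture viewer there is one more tool, called after "Call:" as name(argument=value, ...) on one line, values as JSON. jog_arm: Moves the arm, as the interface text tells. Its arguments: {"type":"object","properties":{"xyz":{"type":"array"},"rotation":{"type":"array"},"gripper":{"type":"number"},"grip_force":{"type":"number"}},"required":["xyz","rotation"]}

```bash
mkdir -p pics; cat > h.py <<'E'
import numpy as np,cv2
from cell import *
E
python3 - <<'E'
from h import *
np.set_printoptions(precision=4,suppress=True)
for n in("side","top"):
    cv2.imwrite(f"pics/{n}0.png",grab_frame(n)); print(n,camera_info(n))
print(get_state())
E
```

```text
side {'fx': 480.4993863367775, 'fy': 480.4993863367775, 'cx': 317.6193903309395, 'cy': 238.3326837385376, 'T': array([[-0.8696,  0.3772, -0.3186,  0.3209],
       [-0.4937, -0.6685,  0.5562,  0.4755],
       [-0.0032,  0.641 ,  0.7676,  0.723 ],
       [ 0.    ,  0.    ,  0.    ,  1.    ]])}
top {'fx': 537.1780264826434, 'fy': 537.1780264826434, 'cx': 315.4272317136583, 'cy': 242.74344504589703, 'T': array([[ 0.0183,  0.9851, -0.171 ,  0.3975],
       [-0.9998,  0.0195,  0.0054, -0.0057],
       [ 0.0086,  0.1708,  0.9853,  1.2642],
       [ 0.    ,  0.    ,  0.    ,  1.    ]])}
{'t': 0.1, 'qpos': array([-1.323 ,  0.2871,  1.5781,  0.    ,  1.2786, -0.15  ]), 'qd': array([ 0.0011,  0.0006, -0.0026, -0.0022,  0.0004,  0.    ]), 'effort': array([  0.0006, -40.7299, -29.37  ,  -0.0001,   0.0034,  -0.    ]), 'tcp_pos': array([ 0.2614, -0.6217,  0.247 ]), 'ee_rot': array([-0.0011,  0.9803,  0.1976, -0.    ]), 'contact_force': array([ 0.1061,  0.4331, -0.1822]), 'moment': array([-0.0061,  0.0186,  0.0181]), 'width': 0.08521256348947301}
```

View pics/side0.png

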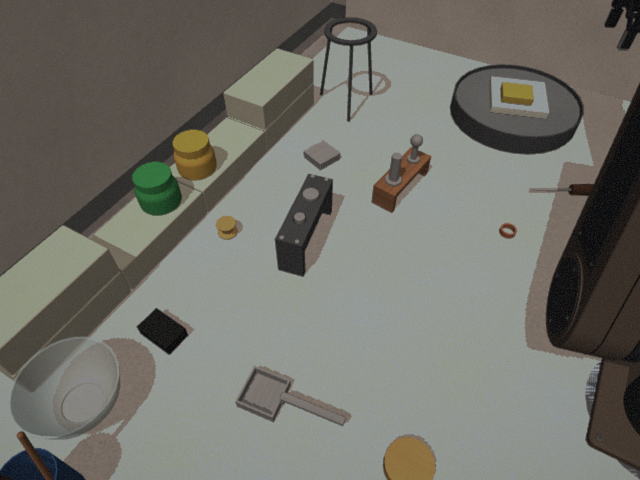

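View pics/top0.png

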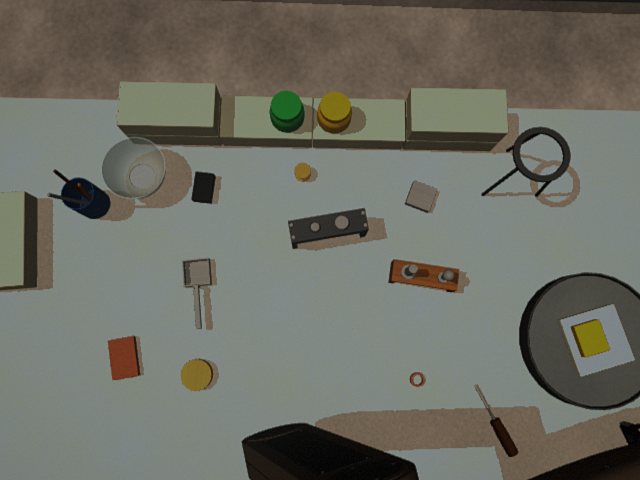

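```bash
python3 - <<'E'
from h import *
s=cv2.imread("pics/side0.png");t=cv2.imread("pics/top0.png")
def crop(im,x,y,w,h,k,n): cv2.imwrite(f"pics/{n}.png",cv2.resize(im[y:y+h,x:x+w],None,fx=k,fy=k,interpolation=cv2.INTER_CUBIC))
crop(t,280,195,100,75,8,"t_die");crop(t,380,245,100,75,8,"t_rack");crop(t,160,250,100,90,6.5,"t_pan")
crop(s,265,165,100,75*3//2,5.3,"s_die");crop(s,360,125,100,90,6.5,"s_rack");crop(s,225,355,140,80,5.7,"s_pan")
E
```

```text
(no output)
```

View pics/t_die.png

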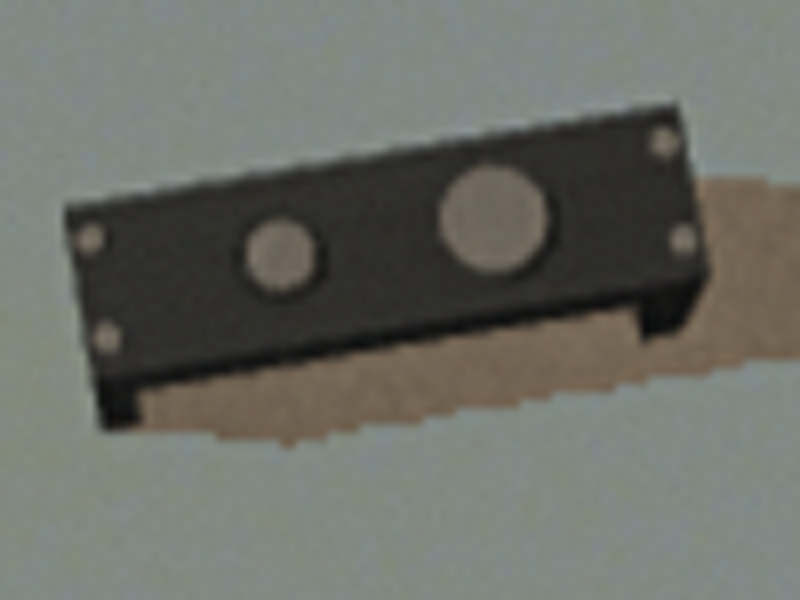

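View pics/t_rack.png

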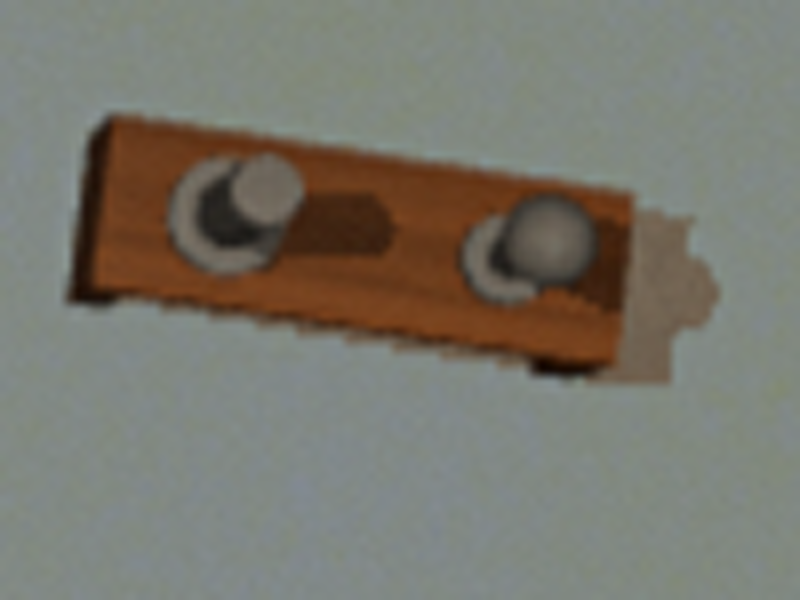

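View pics/t_pan.png

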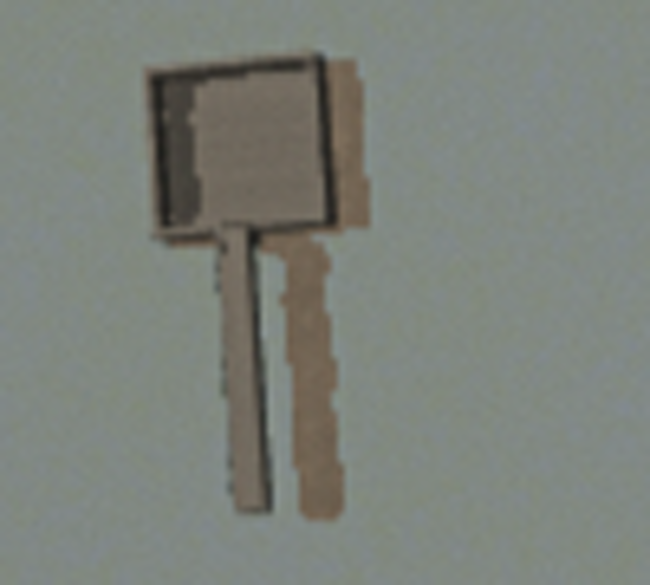

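View pics/s_die.png

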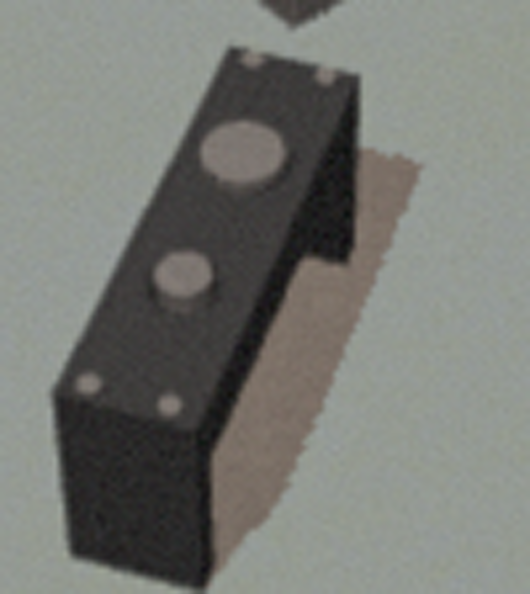

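View pics/s_rack.png

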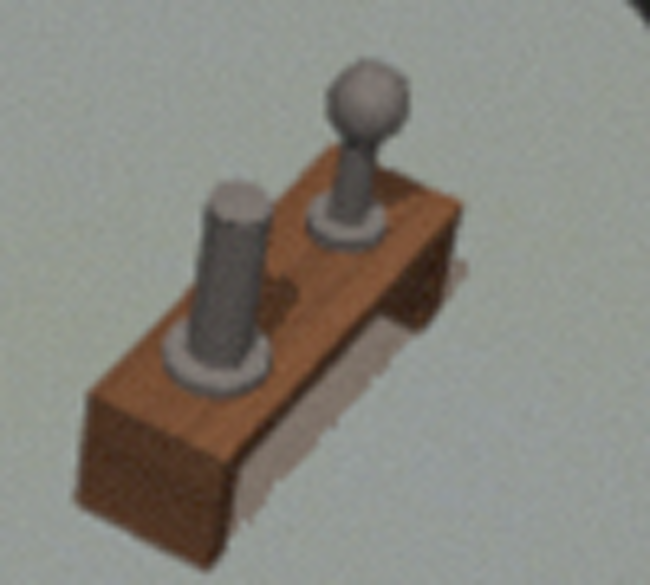

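View pics/s_pan.png

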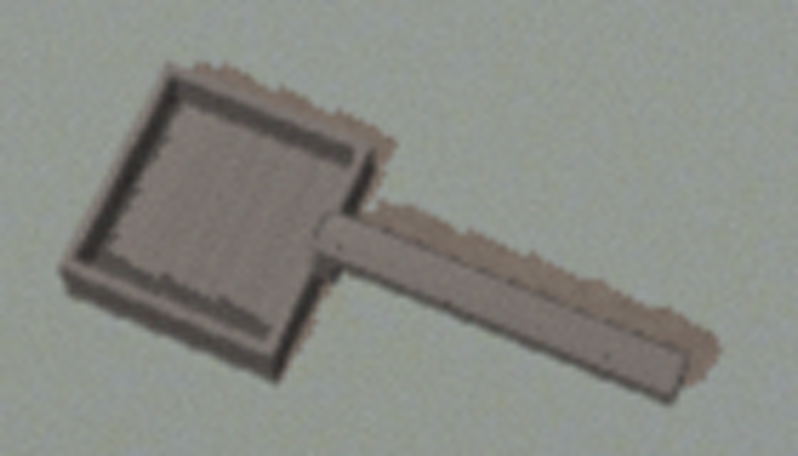

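```bash
cat >> h.py <<'E'
np.set_printoptions(precision=4,suppress=True)
CI={n:camera_info(n) for n in("side","top")}
def pl(n,u,v,z):
    c=CI[n];d=c["T"][:3,:3]@np.array([(u-c["cx"])/c["fx"],-(v-c["cy"])/c["fy"],-1]);o=c["T"][:3,3]
    return (o+d*(z-o[2])/d[2])[:2]
def prj(n,p):
    c=CI[n];q=np.linalg.inv(c["T"])@np.r_[p,1];return np.array([c["cx"]-c["fx"]*q[0]/q[2],c["cy"]+c["fy"]*q[1]/q[2]])
def cp(n,x0,y0,k,u,v,z): return pl(n,x0+(u+.5)/k-.5,y0+(v+.5)/k-.5,z)
E
python3 - <<'E'
from h import *
T=lambda u,v,z:cp("top",280,195,8,u,v,z)
S=lambda u,v,z:cp("side",265,165,5.3,u,v,z)
print("dowel",T(281,256,.097),S(184,273,.097))
print("plug",T(494,218,.098),S(243,152,.098))
a=[T(*p,.09) for p in[(66,207),(678,103),(708,272),(99,380)]]
b=[S(*p,.09) for p in[(55,393),(230,47),(358,75),(205,433)]]
for q in(a,b): print("die",np.array(q).tolist(),np.mean(q,0),[np.linalg.norm(q[i]-q[(i+1)%4]) for i in range(4)], np.degrees(np.arctan2(*(q[1]-q[0])[::-1])),np.degrees(np.arctan2(*(q[2]-q[3])[::-1])))
print("punch top",cp("top",380,245,8,267,189,.116),cp("side",360,125,6.5,243,203,.116))
print("collar",cp("top",380,245,8,225,214,.056),cp("side",360,125,6.5,217,354,.056))
T=lambda u,v,z:cp("top",160,250,6.5,u,v,z)
S=lambda u,v,z:cp("side",225,355,5.7,u,v,z)
a=[T(*p,.02) for p in[(147,67),(320,55),(337,230),(157,238)]]
b=[S(*p,.02) for p in[(62,268),(170,66),(378,152),(275,355)]]
for q in(a,b): print("pan",np.mean(q,0),[np.linalg.norm(q[i]-q[(i+1)%4]) for i in range(4)],np.degrees(np.arctan2(*((q[1]-q[2]+q[0]-q[3]))[::-1])))
print("handle end",T(251,512,.035),S(682,375,.035)); print("handle root",T(236,230,.035),S(332,232,.035))
E
```

```text
dowel [ 0.6364 -0.0098] [ 0.6341 -0.0067]
plug [ 0.6481 -0.0686] [ 0.645  -0.0648]
die [[0.6505607993165508, 0.05048995384891764], [0.6838589850555818, -0.12041788050079], [0.6356426536144805, -0.12892008279776015], [0.6017226256517467, 0.04001853694425073]] [ 0.6429 -0.0397] [np.float64(0.1741213858652007), np.float64(0.0489602089613264), np.float64(0.17231025952429063), np.float64(0.04994815090576329)] -78.9751061792984 -78.64692874298584
die [[0.6468511537029586, 0.053566353597423066], [0.6805267028847668, -0.11622490555276738], [0.6327403755123985, -0.12609408396631366], [0.5960642888328516, 0.04401056407009707]] [ 0.639  -0.0362] [np.float64(0.17309856815266703), np.float64(0.04879481290360243), np.float64(0.17401358170475317), np.float64(0.051678029730486734)] -78.78182523247003 -77.8327746011413
punch top [ 0.5452 -0.2231] [ 0.542  -0.2187]
collar [ 0.5456 -0.2225] [ 0.5423 -0.2178]
pan [0.5384 0.2625] [np.float64(0.0619979571298613), np.float64(0.06347645319575795), np.float64(0.06393313553090652), np.float64(0.06173051561861252)] 7.618008135943155
pan [0.5358 0.2668] [np.float64(0.06078461240885348), np.float64(0.06285854045463793), np.float64(0.05929234503359619), np.float64(0.061208611889240656)] 7.194361730506357
handle end [0.4096 0.2484] [0.4076 0.2506]
handle root [0.5074 0.2591] [0.5028 0.2627]
```

Call:
jog_arm(xyz=[[0.43,-0.256,0],[0.86,-0.513,0],[0.86,-0.513,0],[0.86,-0.513,0],[0.86,-0.513,0],[0.86,-0.513,0],[0.86,-0.513,0],[0.86,-0.513,0]], rotation=[[0,0,0],[0,0,0],[0,0,0],[0,0,0],[0,0,0],[0,0,0],[0,0,0],[0,0,0]], gripper=1)

```text
t: 0.9
tcp_pos: [0.4847, -0.3184, 0.2479]
ee_rot: [-0.0, 0.98, 0.198, -0.0]
contact_force: [-0.0, -0.9, -0.1]
width: 0.0852
```

Call:
jog_arm(xyz=[[0.43,-0.256,0],[0.253,-0.891,0],[0.253,-0.891,0],[0.253,-0.891,0],[0.253,-0.891,0],[0.253,-0.891,0],[0.253,-0.891,0]], rotation=[[0,0,0],[0,0,0],[0,0,0],[0,0,0],[0,0,0],[0,0,0],[0,0,0]])

```text
t: 1.6
tcp_pos: [0.4645, -0.0226, 0.2479]
ee_rot: [-0.0, 0.98, 0.197, -0.0]
contact_force: [0.6, 0.1, 0.5]
width: 0.0854
```

Call:
jog_arm(xyz=[[0.253,-0.891,0],[0.253,-0.891,0],[0.253,-0.891,0],[0.253,-0.891,0],[0.253,-0.891,0],[0.253,-0.891,0],[0,0,0],[0,0,0]], rotation=[[0,0,0],[0,0,0],[0,0,0.4],[0,0,0.4],[0,0,0.5],[0,0,0.5],[0,0,0.5],[0,0,0]])

```text
t: 2.4
tcp_pos: [0.4448, 0.2535, 0.2476]
ee_rot: [0.0, 0.998, 0.062, -0.001]
contact_force: [-0.5, 0.1, 0.3]
width: 0.0852
```

```bash
cat >> h.py <<'E'
from scipy.spatial.transform import Rotation as Ro
def rel(p,yaw=None):
    s=get_state();q=s["ee_rot"];R=Ro.from_quat([q[1],q[2],q[3],q[0]])
    d=R.inv().apply(np.array(p)-s["tcp_pos"])/.05
    x=R.apply([1,0,0]);cy=np.arctan2(x[1],x[0])
    print("t",s["t"],"tcp",s["tcp_pos"],"yaw",np.degrees(cy),"shift units",d, "rows",np.linalg.norm(d),"tilt",np.degrees(np.arccos(-R.apply([0,0,1])[2])),"rotz units",None if yaw is None else -(np.radians(yaw)-cy)/.12,"F",s["contact_force"],"q",s["qpos"])
def snap(n,name,x,y,w,h,k):
    im=grab_frame(n);cv2.imwrite(f"pics/{name}.png",cv2.resize(im[y:y+h,x:x+w],None,fx=k,fy=k,interpolation=cv2.INTER_CUBIC))
E
python3 - <<'E'
from h import *
rel([.433,.2517,.06],7)
snap("top","t1",110,220,160,120,5);snap("side","s1",200,320,200,150,4)
E
```

```text
t 2.4 tcp [0.4448 0.2535 0.2476] yaw 7.150173681667907 shift units [-0.2337  0.0038  3.7529] rows 3.7601763350616313 tilt 0.08611517672483994 rotz units 0.021841876624556847 F [-0.4619  0.0989  0.2606] q [ 0.3196 -0.0763  1.9716 -0.0001  1.2477  1.7656]
```

View pics/t1.png

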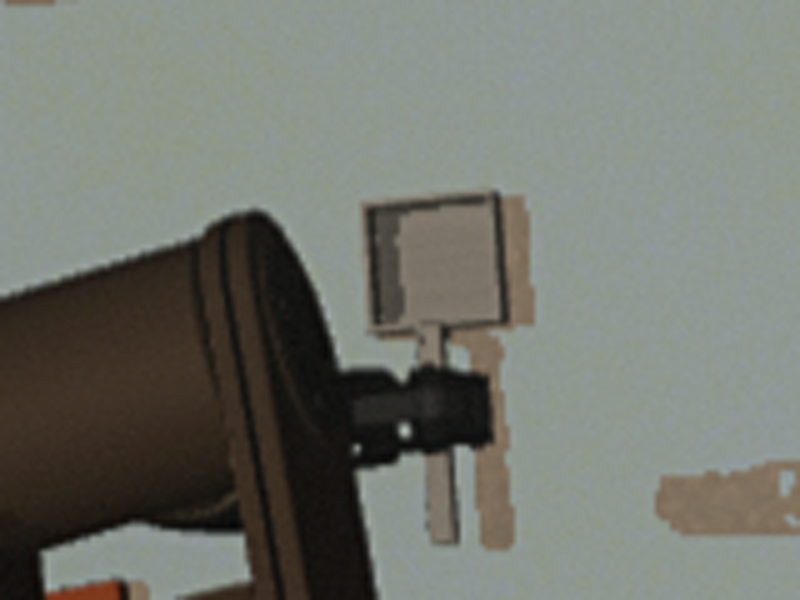

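View pics/s1.png

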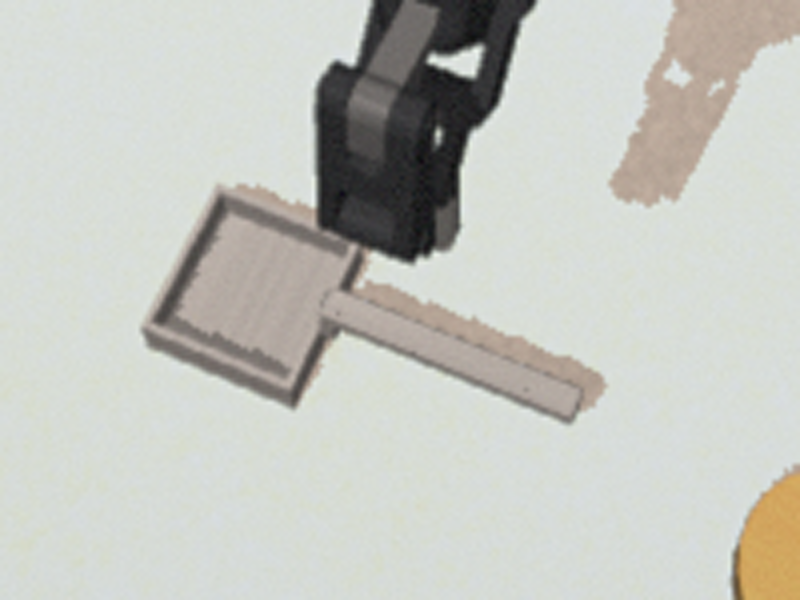

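The gripper hangs over the handle (top crop ~(435,410)), jaws across it. Descending.

Call:
jog_arm(xyz=[[-0.23,0,0.5],[0,0,0.9],[0,0,0.9],[0,0,0.8],[0,0,0.6],[0,0,0.4],[0,0,0.28],[0,0,0]], rotation=[[0,0,0],[0,0,0],[0,0,0],[0,0,0],[0,0,0],[0,0,0],[0,0,0],[0,0,0]])

```text
t: 3.3
tcp_pos: [0.433, 0.2495, 0.0276]
ee_rot: [0.001, 0.998, 0.06, -0.002]
contact_force: [-0.0, 0.0, -0.4]
width: 0.0853
```

```bash
python3 - <<'E'
from h import *
rel([.433,.2517,.028],7)
snap("top","t2",110,220,160,120,5);snap("side","s2",200,320,200,150,4)
E
```

```text
t 3.3 tcp [0.433  0.2495 0.0276] yaw 6.914893002344167 shift units [ 0.0046 -0.0428 -0.0086] rows 0.043942181736900975 tilt 0.2373415504634509 rotz units -0.012378311046511622 F [-0.0005  0.0273 -0.3728] q [ 0.3195  0.2135  2.1275 -0.      0.8048  1.7697]
```

View pics/s2.png

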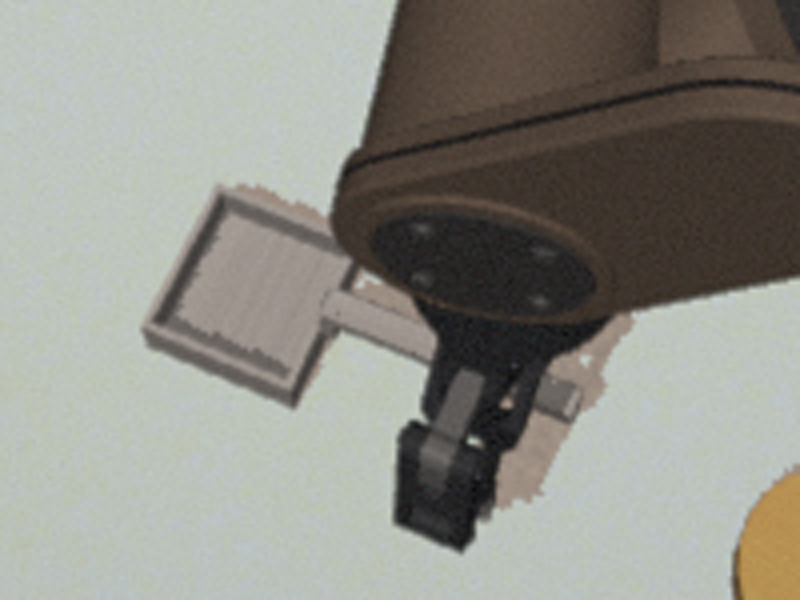

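Call:
jog_arm(xyz=[[0,-0.03,0],[0,0,0],[0,0,0],[0,0,0],[0,0,0],[0,0,0],[0,0,0],[0,0,0]], rotation=[[0,0,0],[0,0,0],[0,0,0],[0,0,0],[0,0,0],[0,0,0],[0,0,0],[0,0,0]], gripper=-1, grip_force=35)

```text
t: 4.2
tcp_pos: [0.434, 0.2524, 0.0294]
ee_rot: [-0.0, 0.998, 0.061, -0.0]
contact_force: [-0.9, -1.0, 1.8]
width: 0.0114
```

```bash
python3 - <<'E'
from h import *
rel([.433,.2517,.028],7)
snap("top","t3",110,220,160,120,5);snap("side","s3",200,320,200,150,4)
E
```

```text
t 4.2 tcp [0.434  0.2524 0.0294] yaw 6.979113622939632 shift units [-0.0215  0.0107  0.0283] rows 0.037135723648013694 tilt 0.0025432331990933215 rotz units -0.003037800404303663 F [-0.947  -0.9936  1.7846] q [0.3243 0.2124 2.1241 0.     0.8051 1.7733]
```

View pics/t3.png

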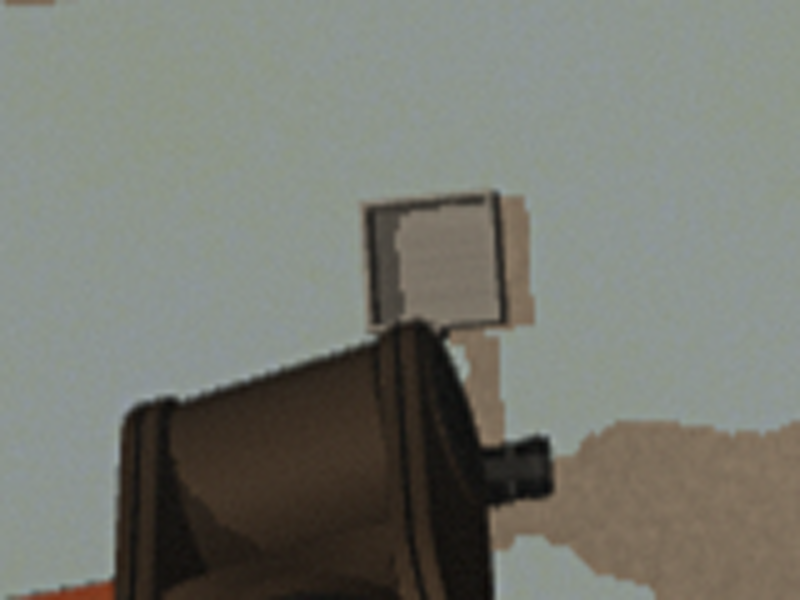

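View pics/s3.png

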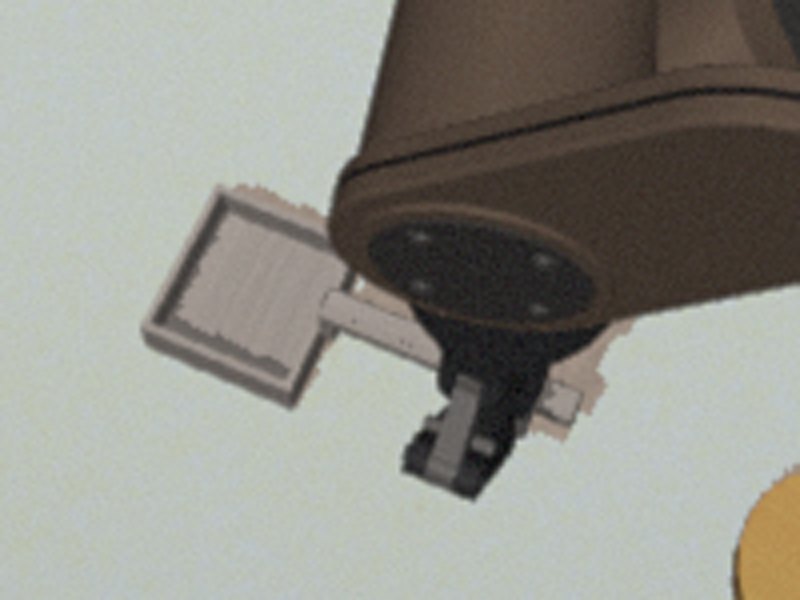

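Call:
jog_arm(xyz=[[0,0,0],[0,0,0],[0,0,0]], rotation=[[0,0,-0.29],[0,0,-0.29],[0,0,0]])

```text
t: 4.6
tcp_pos: [0.4344, 0.2523, 0.0295]
ee_rot: [-0.0, 0.995, 0.095, 0.0]
contact_force: [0.2, -0.7, 1.3]
width: 0.0114
```

```bash
python3 - <<'E'
from h import *
rel([.4449,-.0454,.0288],11)
E
```

```text
t 4.6 tcp [0.4344 0.2523 0.0295] yaw 10.95740649492169 shift units [-0.9251  5.8853  0.0125] rows 5.957591090417545 tilt 0.04660567420031821 rotz units -0.006194974196511993 F [ 0.1936 -0.7359  1.2833] q [ 0.324   0.2125  2.1239 -0.0002  0.8044  1.7037]
```

Call:
jog_arm(xyz=[[-0.03,0.19,0],[-0.063,0.4,0],[-0.063,0.4,0],[-0.063,0.4,0],[-0.063,0.4,0],[-0.063,0.4,0],[-0.063,0.4,0],[-0.063,0.4,0]], rotation=[[0,0,0],[0,0,0],[0,0,0],[0,0,0],[0,0,0],[0,0,0],[0,0,0],[0,0,0]])

```text
t: 5.4
tcp_pos: [0.4392, 0.1001, 0.0294]
ee_rot: [-0.0, 0.995, 0.095, 0.0]
contact_force: [-0.8, 2.1, 0.9]
width: 0.0112
```

Call:
jog_arm(xyz=[[-0.063,0.4,0],[-0.063,0.4,0],[-0.063,0.4,0],[-0.063,0.4,0],[-0.063,0.4,0],[-0.063,0.4,0],[-0.078,0.495,0],[0,0,0]], rotation=[[0,0,0],[0,0,0],[0,0,0],[0,0,0],[0,0,0],[0,0,0],[0,0,0],[0,0,0]])

```text
t: 6.2
tcp_pos: [0.4448, -0.0476, 0.0296]
ee_rot: [0.0, 0.996, 0.094, 0.0]
contact_force: [0.3, 0.2, 1.4]
width: 0.0114
```

```bash
python3 - <<'E'
from h import *
rel([.5332,-.0282,.0288],11)
snap("top","t4",270,190,140,105,5.7);snap("side","s4",220,160,200,150,4)
E
```

```text
t 6.2 tcp [ 0.4448 -0.0476  0.0296] yaw 10.74489191584436 shift units [ 1.8103 -0.0523  0.0179] rows 1.811171311641649 tilt 0.07175374920423847 rotz units -0.03710396680808905 F [0.3423 0.1527 1.3947] q [-0.334   0.1017  2.2538 -0.0007  0.785   1.0498]
```

View pics/t4.png

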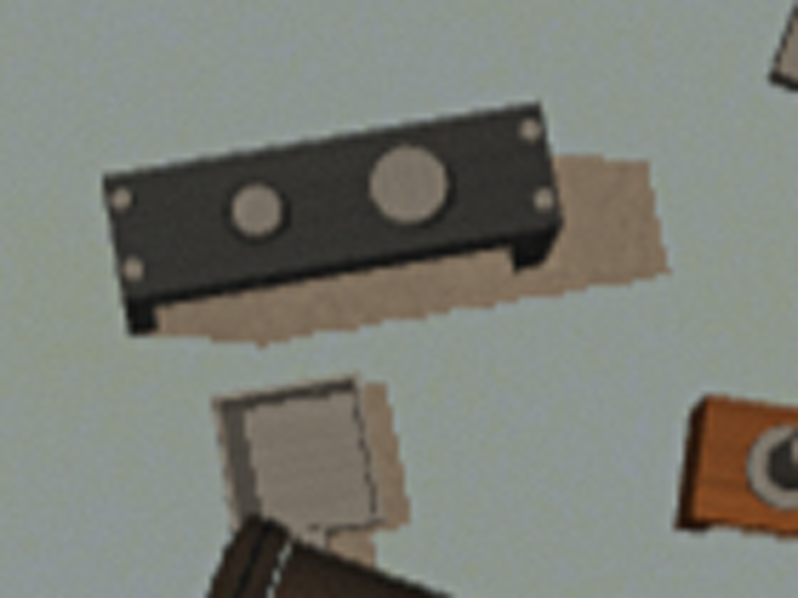

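View pics/s4.png

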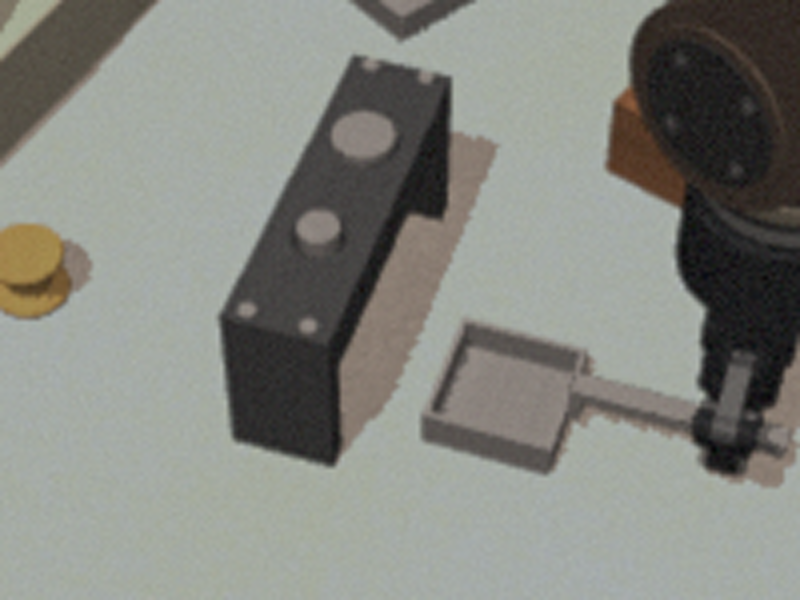

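```bash
python3 - <<'E'
from h import *
T=lambda u,v,z:cp("top",270,190,5.7,u,v,z)
S=lambda u,v,z:cp("side",220,160,4,u,v,z)
dT=T(257,211,.097);dS=S(318,227,.097);print("dowel",dT,dS)
a,b,c=T(213,400,.02),T(357,378,.02),T(381,524,.02)
print("pan T",(a+c)/2,np.linalg.norm(a-b),np.linalg.norm(b-c),np.degrees(np.arctan2(*(b-c)[::-1])),"d",dT-(a+c)/2)
q=[S(*p,.02) for p in[(424,415),(466,321),(588,351),(548,448)]]
m=np.mean(q,0);print("pan S",m,[np.linalg.norm(q[i]-q[(i+1)%4]) for i in range(4)],np.degrees(np.arctan2(*(q[1]-q[2]+q[0]-q[3])[::-1])),"d",dS-m)
E
```

```text
dowel [ 0.6363 -0.0097] [ 0.634 -0.006]
pan T [ 0.5478 -0.0282] 0.05983628223889558 0.060852162604780886 9.991817863041648 d [0.0885 0.0184]
pan S [ 0.5463 -0.0244] [np.float64(0.059387370542571795), np.float64(0.05967130774905782), np.float64(0.06002124341516089), np.float64(0.05869297422784795)] 11.311182142773287 d [0.0878 0.0184]
```

Call:
jog_arm(xyz=[[0.15,-0.016,0],[0.3,-0.016,0],[0.3,0,0],[0.3,0,0],[0.3,0,0],[0.3,0,0],[0.15,0,0],[0,0,0]], rotation=[[0,0,0],[0,0,0],[0,0,0],[0,0,0],[0,0,0],[0,0,0],[0,0,0],[0,0,0]])

```text
t: 7.1
tcp_pos: [0.5336, -0.0256, 0.0293]
ee_rot: [-0.0, 0.995, 0.096, 0.001]
contact_force: [-0.2, 0.9, -0.1]
width: 0.0113
```

```bash
python3 - <<'E'
from h import *
rel([.5332,-.0282,.0288],11)
snap("top","t5",270,190,140,105,5.7);snap("side","s5",220,160,200,150,4)
E
```

```text
t 7.1 tcp [ 0.5336 -0.0256  0.0293] yaw 11.05385891562682 shift units [-0.018   0.0499  0.0107] rows 0.054104793158282614 tilt 0.08742640965971979 rotz units 0.007833461743682093 F [-0.2124  0.88   -0.1239] q [-0.2382  0.2728  2.0479  0.0009  0.8195  1.1391]
```

View pics/s5.png

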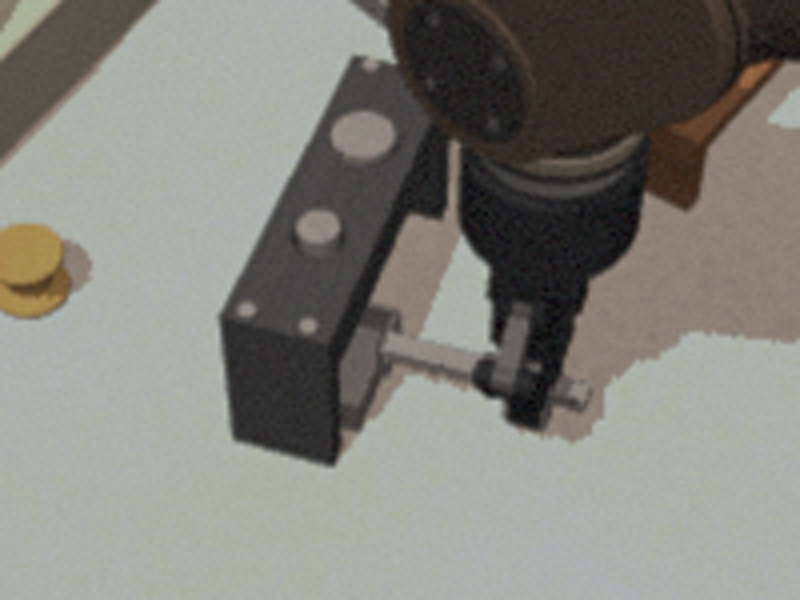

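Call:
jog_arm(xyz=[[0,0,0],[0,0,0],[0,0,0],[0,0,0],[0,0,0]], rotation=[[0,0,0],[0,0,0],[0,0,0],[0,0,0],[0,0,0]], gripper=0.2)

```text
t: 7.7
tcp_pos: [0.5323, -0.0267, 0.0293]
ee_rot: [-0.0, 0.995, 0.095, -0.0]
contact_force: [0.4, -0.8, -0.2]
width: 0.0515
```

Call:
jog_arm(xyz=[[0,0,-0.2],[0,0,-0.5],[0,0,-0.9],[0,0,-0.9],[0,0,-0.9],[-0.5,0.5,-0.4],[-0.6,0.7,0],[0,0.7,0]], rotation=[[0,0,0],[0,0,0],[0,0,0],[0,0,0],[0,0,0],[0,0,0],[0,0,0],[0,0,0]], gripper=0.5)

```text
t: 8.5
tcp_pos: [0.4947, -0.131, 0.2211]
ee_rot: [0.001, 0.995, 0.096, 0.001]
contact_force: [0.8, 0.3, 0.6]
width: 0.0644
```

```bash
python3 - <<'E'
from h import *
rel([.5435,-.2205,.2],-83)
snap("top","t6",270,190,140,105,5.7);snap("side","s6",220,160,200,150,4)
E
```

```text
t 8.5 tcp [ 0.4947 -0.131   0.2211] yaw 10.99734772647503 shift units [0.6158 1.9424 0.4258] rows 2.081707312199653 tilt 0.10096481256336888 rotz units 13.671360049741631 F [0.7582 0.2984 0.5777] q [-0.4572 -0.0534  2.     -0.0004  1.1933  0.9219]
```

View pics/t6.png

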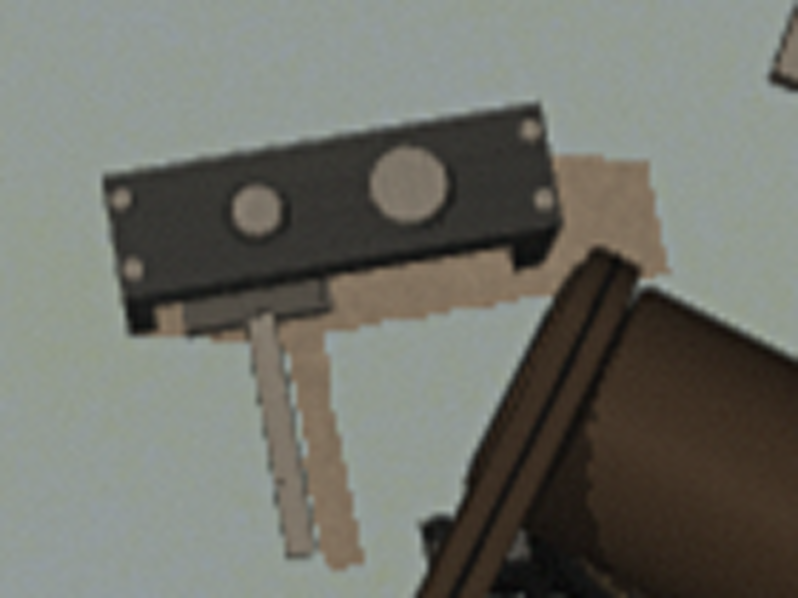

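View pics/s6.png

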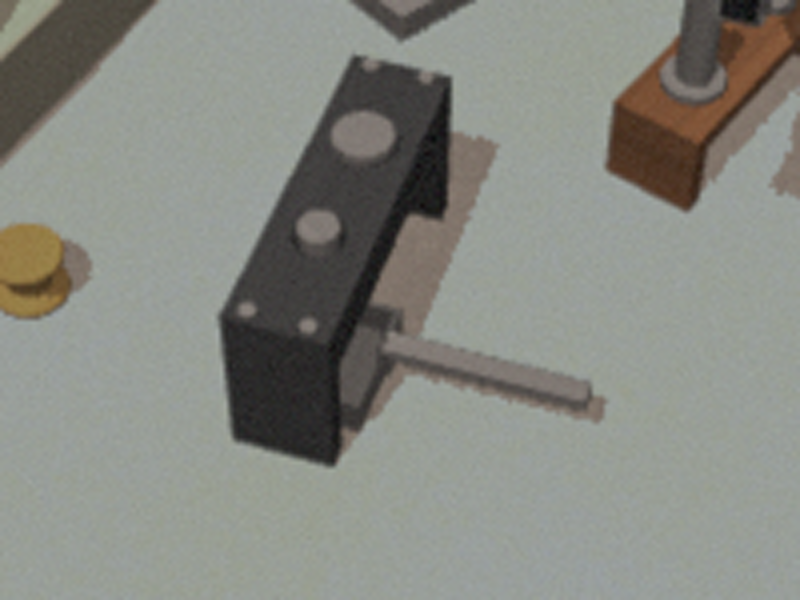

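```bash
python3 - <<'E'
from h import *
T=lambda u,v,z:cp("top",270,190,5.7,u,v,z)
S=lambda u,v,z:cp("side",220,160,4,u,v,z)
dT=T(257,211,.097);dS=S(318,227,.097)
print(dT,dS)
for n,e,r,d in(("T",T(300,556,.035),T(263,318,.035),dT),("S",S(590,384,.035),S(390,338,.035),dS)):
    v=r-e;th=np.arctan2(v[1],v[0]);c=e+.131*np.array([np.cos(th),np.sin(th)]);print(n,e,r,np.degrees(th),"centre",c,"minus dowel",c-d)
c=S(402,311,.02);print("S corner",c,"exp",dS+Ro.from_euler('z',11,degrees=True).apply([-.031,-.031,0])[:2])
# predicted pixel outlines in crops using raw (per camera) dowel positions
for n,d,x0,y0,k in(("top",dT,270,190,5.7),("side",dS,220,160,4)):
    for p in[(-.031,-.031,.02),(-.031,.031,.02),(-.031,-.031,0),(-.031,.031,0),(-.131,0,.035)]:
        w=Ro.from_euler('z',11,degrees=True).apply(p);w[:2]+=d
        print(n,p,(prj(n,w)-[x0,y0]+.5)*k-.5)
E
```

```text
[ 0.6363 -0.0097] [ 0.634 -0.006]
T [ 0.5079 -0.0298] [ 0.6046 -0.0132] 9.76003975026583 centre [ 0.637  -0.0076] minus dowel [0.0007 0.0021]
S [ 0.5082 -0.0316] [ 0.6003 -0.0105] 12.92955943204353 centre [ 0.6359 -0.0023] minus dowel [0.0019 0.0037]
S corner [ 0.6096 -0.0383] exp [ 0.6095 -0.0423]
top (-0.031, -0.031, 0.02) [342.659  308.4086]
top (-0.031, 0.031, 0.02) [194.4664 333.8496]
top (-0.031, -0.031, 0) [340.9968 316.4831]
top (-0.031, 0.031, 0) [195.0823 341.5473]
top (-0.131, 0, 0.035) [312.1611 556.8258]
side (-0.031, -0.031, 0.02) [406.3242 305.5294]
side (-0.031, 0.031, 0.02) [363.8738 403.5187]
side (-0.031, -0.031, 0) [406.2185 332.0355]
side (-0.031, 0.031, 0) [364.4899 429.4596]
side (-0.131, 0, 0.035) [594.9326 387.3662]
```

```bash
python3 - <<'E'
from h import *
snap("top","t7",285,220,60,75,8);snap("side","s7",290,225,90,50,8.5)
T=lambda u,v,z:cp("top",285,220,8,u,v,z)
E
```

```text
(no output)
```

View pics/t7.png

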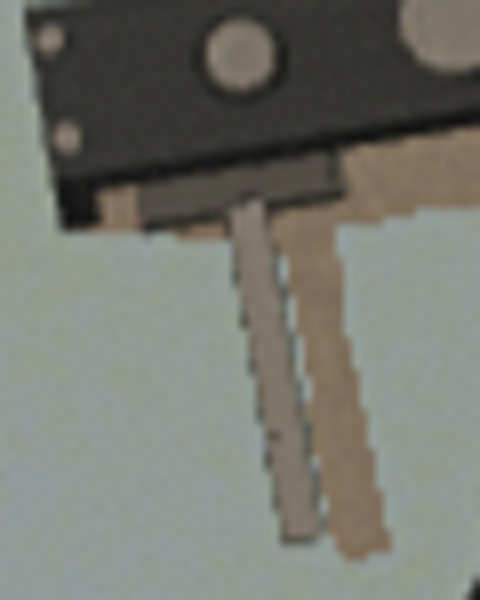

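View pics/s7.png

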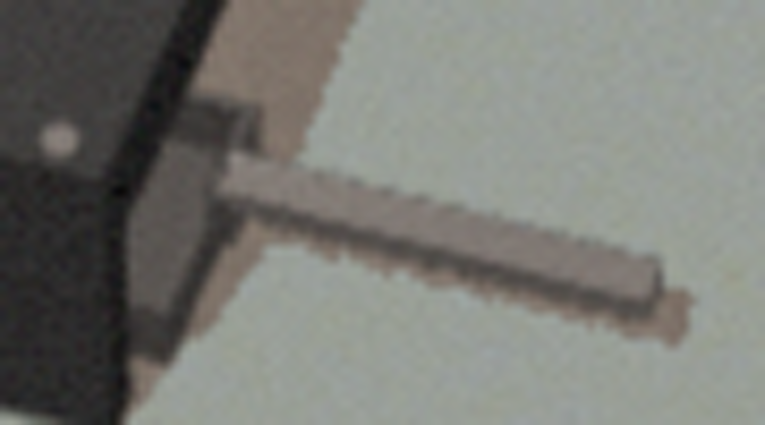

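```bash
python3 - <<'E'
from h import *
T=lambda u,v,z:cp("top",285,220,8,u,v,z)
S=lambda u,v,z:cp("side",290,225,8.5,u,v,z)
dT=T(240,54,.097);dS=cp("side",220,160,4,318,227,.097)
L,Rr=T(140,222,.02),T(343,190,.02);print("top rim",L-dT,Rr-dT,(L+Rr)/2-dT,np.linalg.norm(L-Rr))
R=Ro.from_euler('z',-11,degrees=True)
f=lambda v:R.apply([*v,0])[:2]
print("in die frame: rim L,R",f(L-dT),f(Rr-dT))
print("handle end,root T",f(T(302,541,.035)-dT),f(T(248,203,.035)-dT))
print("handle end,root S",f(S(650,280,.035)-dS),f(S(228,178,.035)-dS))
print("corner S",f(S(258,105,.02)-dS))
E
```

```text
top rim [-0.0351  0.0281] [-0.0244 -0.0313] [-0.0297 -0.0016] 0.060374149000479625
in die frame: rim L,R [-0.0291  0.0343] [-0.0299 -0.026 ]
handle end,root T [-0.1307  0.0044] [-0.0314  0.0027]
handle end,root S [-0.1276  0.0036] [-0.0337  0.0056]
corner S [-0.0294 -0.0281]
```

Call:
jog_arm(xyz=[[0,-0.7,0],[0.6,-0.7,0],[0.5,-0.5,0.4],[0,0,0.9],[0,0,0.9],[0,0,0.9],[0,0,0.5],[0,0,0.2]], rotation=[[0,0,0],[0,0,0],[0,0,0],[0,0,0],[0,0,0],[0,0,0],[0,0,0],[0,0,0]])

```text
t: 9.5
tcp_pos: [0.5298, -0.0247, 0.026]
ee_rot: [-0.001, 0.995, 0.096, -0.003]
contact_force: [-0.3, 0.0, -0.3]
width: 0.0641
```

Call:
jog_arm(xyz=[[0,0,0],[0,0,0],[0,0,0],[0,0,0],[0,0,0],[0,0,0],[0,0,0]], rotation=[[0,0,0],[0,0,0],[0,0,0],[0,0,0],[0,0,0],[0,0,0],[0,0,0]], gripper=-1)

```text
t: 10.2
tcp_pos: [0.5336, -0.0269, 0.0304]
ee_rot: [0.0, 0.995, 0.095, 0.001]
contact_force: [0.7, -0.1, 4.2]
width: 0.0113
```

Call:
jog_arm(xyz=[[0,0.04,0],[0,0.04,0],[0,0,0],[0,0,0]], rotation=[[0,0,0],[0,0,0],[0,0,0],[0,0,0]])

```text
t: 10.6
tcp_pos: [0.5335, -0.0305, 0.0295]
ee_rot: [-0.0, 0.995, 0.096, 0.0]
contact_force: [-0.4, 2.8, 4.9]
width: 0.0105
```

Call:
jog_arm(xyz=[[0,0,0],[0,0,0],[0,0,0],[0,0,0],[0,0,0]], rotation=[[0,0,0],[0,0,0],[0,0,0],[0,0,0],[0,0,0]], gripper=0.2)

```text
t: 11.1
tcp_pos: [0.533, -0.0307, 0.029]
ee_rot: [-0.0, 0.995, 0.095, -0.0]
contact_force: [-1.0, -0.1, -0.0]
width: 0.0512
```

Call:
jog_arm(xyz=[[0,0,-0.2],[0,0,-0.5],[0,0,-0.9],[0,0,-0.9],[0,0,-0.9],[-0.5,0.5,-0.4],[-0.6,0.7,0],[0,0.7,0]], rotation=[[0,0,0],[0,0,0],[0,0,0],[0,0,0],[0,0,0],[0,0,0],[0,0,0],[0,0,0]], gripper=0.5)

```text
t: 11.9
tcp_pos: [0.4955, -0.1349, 0.2211]
ee_rot: [0.001, 0.995, 0.096, 0.001]
contact_force: [-0.0, 0.2, -0.5]
width: 0.0641
```

```bash
python3 - <<'E'
from h import *
rel([.5435,-.2205,.2],80)
snap("top","t8",285,220,60,75,8);snap("side","s8",290,225,90,50,8.5)
E
```

```text
t 11.9 tcp [ 0.4955 -0.1349  0.2211] yaw 10.999802083168433 shift units [0.6155 1.8632 0.4263] rows 2.0080494118406467 tilt 0.10417001703448815 rotz units -10.035671984803693 F [-0.0364  0.1668 -0.4599] q [-0.4634 -0.0493  1.996  -0.0005  1.1932  0.9156]
```

View pics/t8.png

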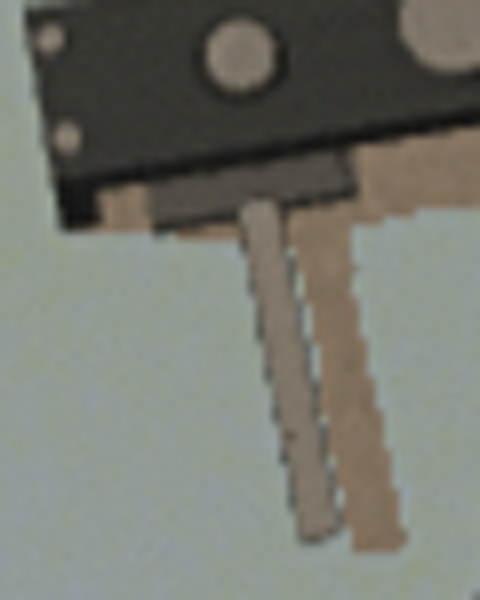

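View pics/s8.png

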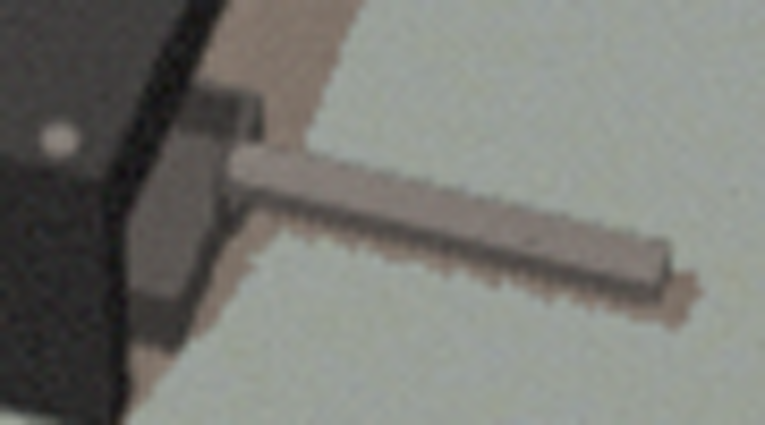

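Call:
jog_arm(xyz=[[0,0,0],[0,0,0],[0,0,0],[0,0,0],[0,0,0],[0,0,0],[0,0,0],[0,0,0]], rotation=[[0,0,-0.5],[0,0,-1],[0,0,-1],[0,0,-1],[0,0,-1],[0,0,-1],[0,0,-1],[0,0,-1]], gripper=1)

```text
t: 12.8
tcp_pos: [0.4974, -0.1334, 0.2197]
ee_rot: [-0.0, 0.853, 0.521, 0.0]
contact_force: [0.4, 0.4, 0.7]
width: 0.086
```

Call:
jog_arm(xyz=[[0,0,0],[0,0,0],[0,0,0],[0,0,0]], rotation=[[0,0,-1],[0,0,-1],[0,0,-0.8],[0,0,0]])

```text
t: 13.2
tcp_pos: [0.4974, -0.1335, 0.2197]
ee_rot: [-0.0, 0.756, 0.655, 0.0]
contact_force: [0.0, 0.6, 0.5]
width: 0.0854
```

```bash
python3 - <<'E'
from h import *
rel([.5437,-.2205,.16],82)
E
```

```text
t 13.2 tcp [ 0.4974 -0.1335  0.2197] yaw 81.8125340508198 shift units [-1.5901  1.1644  1.193 ] rows 2.303822966815401 tilt 0.016717512128863007 rotz units -0.027265817071422026 F [0.0177 0.6332 0.4937] q [-0.4596 -0.0435  1.9932  0.0003  1.1919 -0.3168]
```

Call:
jog_arm(xyz=[[-0.4,0.29,0],[-0.4,0.29,0.2],[-0.4,0.29,0.3],[-0.39,0.294,0.4],[0,0,0.3],[0,0,0]], rotation=[[0,0,0],[0,0,0],[0,0,0],[0,0,0],[0,0,0],[0,0,0]])

```text
t: 13.8
tcp_pos: [0.5419, -0.22, 0.1563]
ee_rot: [-0.003, 0.757, 0.654, -0.001]
contact_force: [-0.6, 0.3, 0.1]
width: 0.0855
```

```bash
python3 - <<'E'
from h import *
rel([.5437,-.2205,.084],82)
snap("top","t9",360,230,120,90,6.6);snap("side","s9",320,90,160,120,5)
E
```

```text
t 13.8 tcp [ 0.5419 -0.22    0.1563] yaw 81.68305992766531 shift units [-0.0093  0.045   1.445 ] rows 1.445714590455063 tilt 0.3824756727606251 rotz units -0.046097064947910514 F [-0.6139  0.3286  0.0554] q [-0.5591  0.186   1.8738  0.0004  1.0885 -0.4142]
```

View pics/t9.png

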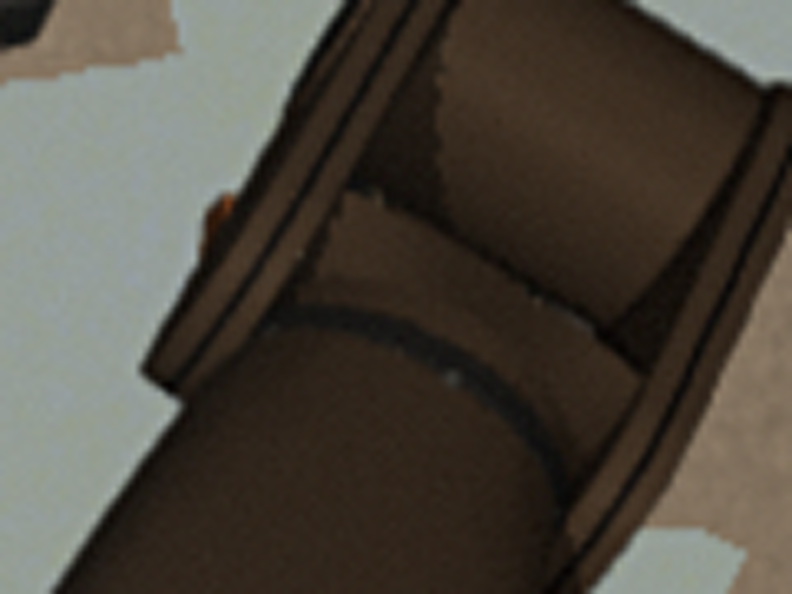

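View pics/s9.png

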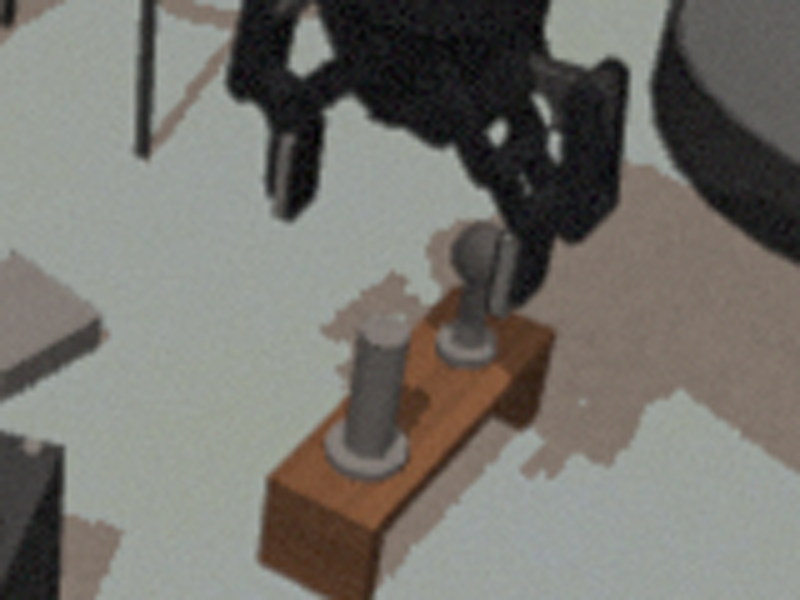

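Call:
jog_arm(xyz=[[0,0,0.2],[0,0,0.3],[0,0,0.4],[0,0,0.4],[0,0,0.2],[0,0,0]], rotation=[[0,0,0],[0,0,0],[0,0,0],[0,0,0],[0,0,0],[0,0,0]])

```text
t: 14.5
tcp_pos: [0.5422, -0.2203, 0.082]
ee_rot: [-0.002, 0.756, 0.655, -0.001]
contact_force: [-0.1, 0.2, 0.3]
width: 0.0852
```

```bash
python3 - <<'E'
from h import *
rel([.5437,-.2205,.084],82)
snap("side","s10",320,90,160,120,5)
E
```

```text
t 14.5 tcp [ 0.5422 -0.2203  0.082 ] yaw 81.7900158043663 shift units [-0.0006  0.0298 -0.0394] rows 0.04939646222143854 tilt 0.24992899736892313 rotz units -0.030540963257998564 F [-0.0617  0.1888  0.2556] q [-0.5591  0.2855  1.9089  0.      0.9516 -0.4158]
```

View pics/s10.png

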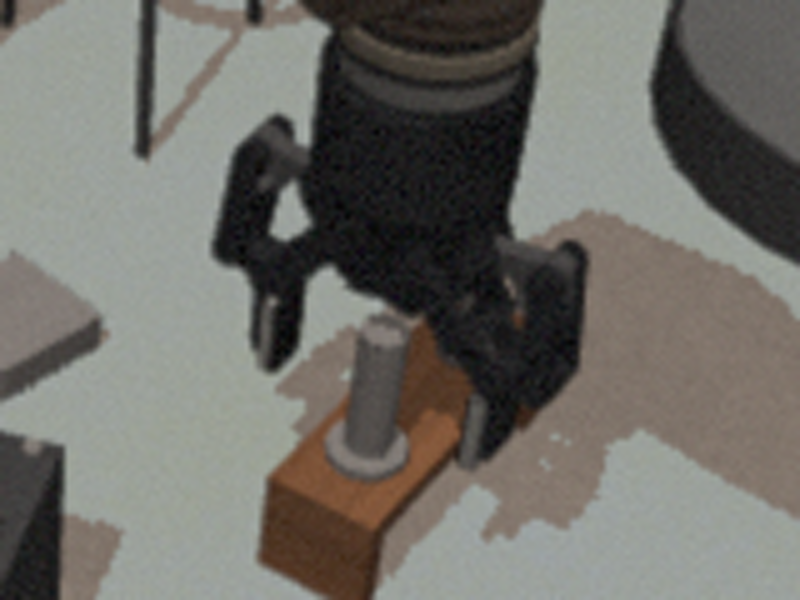

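Call:
jog_arm(xyz=[[0,0.02,-0.02],[0,0,0],[0,0,0],[0,0,0],[0,0,0],[0,0,0],[0,0,0],[0,0,0]], rotation=[[0,0,0],[0,0,0],[0,0,0],[0,0,0],[0,0,0],[0,0,0],[0,0,0],[0,0,0]], gripper=-1, grip_force=70)

```text
t: 15.35
tcp_pos: [0.5449, -0.2217, 0.086]
ee_rot: [0.0, 0.756, 0.655, 0.0]
contact_force: [-0.7, -0.2, 4.5]
width: 0.0184
```

```bash
python3 - <<'E'
from h import *
rel([.5437,-.2205,.084],82);print(get_state()["moment"])
snap("side","s11",320,90,160,120,5)
E
```

```text
t 15.35 tcp [ 0.5449 -0.2217  0.086 ] yaw 81.78484265928252 shift units [ 0.0205 -0.0277  0.0394] rows 0.05228581660101203 tilt 0.05354767822727733 rotz units -0.03129336671129357 F [-0.7184 -0.1539  4.4644] q [-0.5587  0.2833  1.903  -0.0001  0.9543 -0.4153]
[0.0737 0.0291 0.03  ]
```

View pics/s11.png

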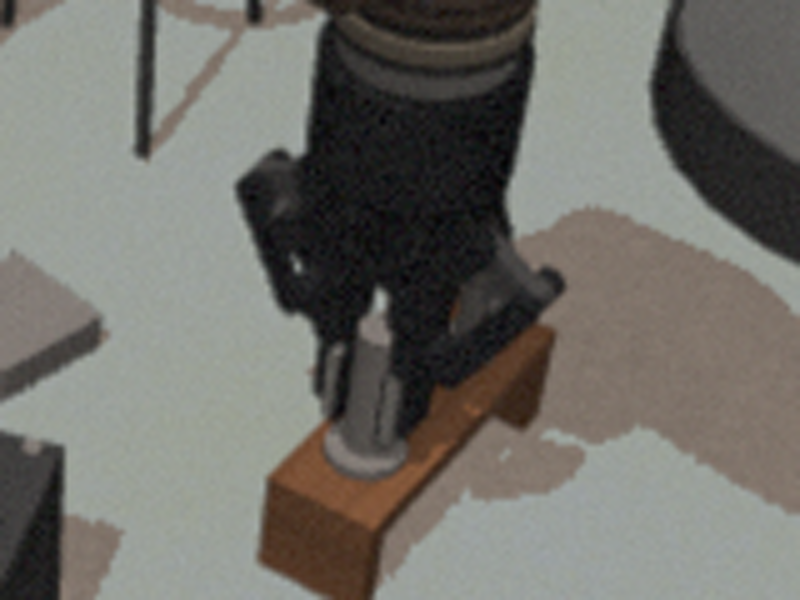

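Call:
jog_arm(xyz=[[0,0,-0.15],[0,0,-0.25],[0,0,-0.4],[0,0,-0.5],[0,0,-0.5],[0,0,-0.4],[0,0,-0.1],[0,0,0]], rotation=[[0,0,0],[0,0,0],[0,0,0],[0,0,0],[0,0,0],[0,0,0],[0,0,0],[0,0,0]])

```text
t: 16.2
tcp_pos: [0.5448, -0.2216, 0.2013]
ee_rot: [0.001, 0.756, 0.655, 0.0]
contact_force: [0.6, 0.2, -1.2]
width: 0.0183
```

```bash
python3 - <<'E'
from h import *
rel([.635,-.008,.2],82)
snap("side","s12",320,50,160,120,5)
E
```

```text
t 16.2 tcp [ 0.5448 -0.2216  0.2013] yaw 81.78435777649591 shift units [4.4856 1.1741 0.0248] rows 4.636811276946748 tilt 0.10550172565654906 rotz units -0.03136389005390002 F [ 0.5899  0.2091 -1.1698] q [-0.5587  0.139   1.8385  0.      1.1622 -0.4153]
```

View pics/s12.png

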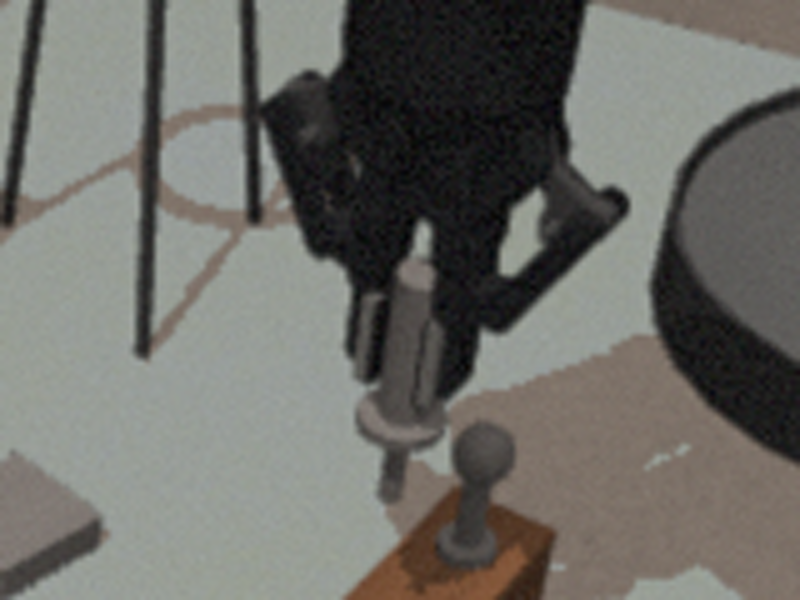

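Call:
jog_arm(xyz=[[0.2,0.054,0],[0.5,0.135,0],[0.6,0.162,0],[0.6,0.162,0],[0.6,0.162,0],[0.6,0.162,0],[0.6,0.162,0],[0.4,0.108,0]], rotation=[[0,0,0],[0,0,0],[0,0,0],[0,0,0],[0,0,0],[0,0,0],[0,0,0],[0,0,0]])

```text
t: 17.05
tcp_pos: [0.6284, -0.0235, 0.1983]
ee_rot: [-0.002, 0.755, 0.655, -0.001]
contact_force: [-0.1, 0.0, -0.6]
width: 0.0184
```

Call:
jog_arm(xyz=[[0.25,0.068,0.1],[0.122,0.032,0.2],[0,0,0],[0,0,0]], rotation=[[0,0,0],[0,0,0],[0,0,0],[0,0,0]])

```text
t: 17.45
tcp_pos: [0.6354, -0.0093, 0.1838]
ee_rot: [-0.001, 0.756, 0.654, -0.001]
contact_force: [0.5, 0.5, -1.4]
width: 0.0188
```

```bash
python3 - <<'E'
from h import *
rel([.635,-.008,.2],82)
snap("side","s13",250,120,120,90,6.6);snap("top","t13",270,190,140,105,5.7)
E
```

```text
t 17.45 tcp [ 0.6354 -0.0093  0.1838] yaw 81.75046306554367 shift units [ 0.0246 -0.0131 -0.3233] rows 0.32445368386884943 tilt 0.15409374227515468 rotz units -0.03629367592996961 F [ 0.5474  0.4513 -1.4123] q [-0.1739  0.2597  1.7312 -0.0004  1.1533 -0.0298]
```

View pics/s13.png

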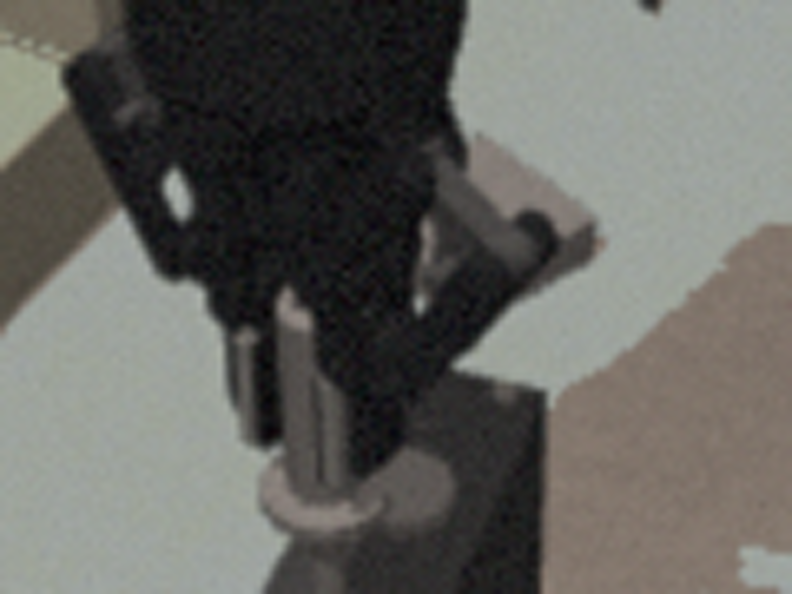

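View pics/t13.png

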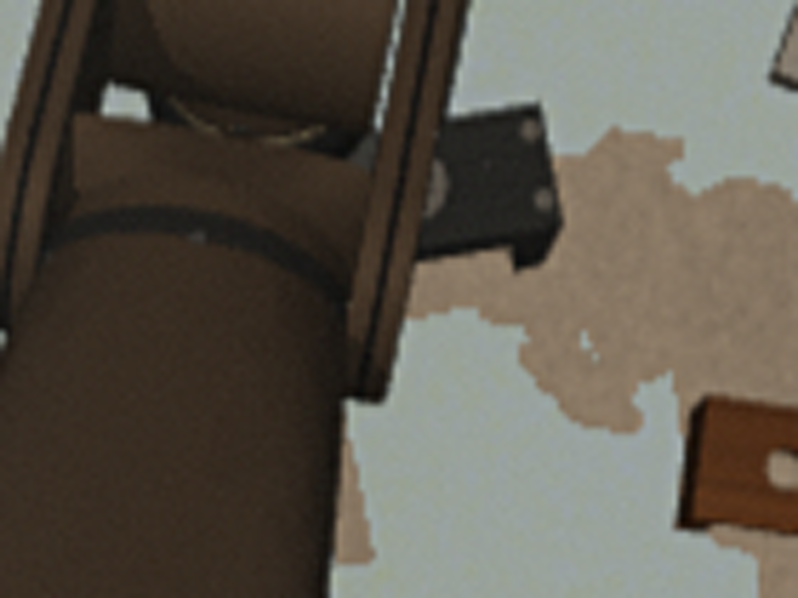

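```bash
python3 - <<'E'
from h import *
snap("side","s14",270,150,70,90,6.6)
E
```

```text
(no output)
```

View pics/s14.png

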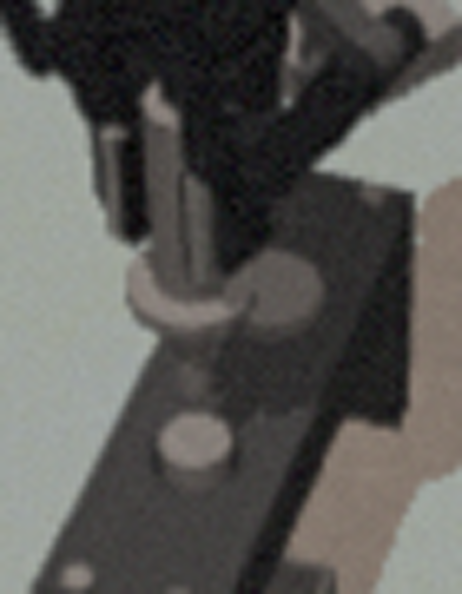

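```bash
python3 - <<'E'
from h import *
d=cp("side",270,150,6.6,195,440,.097);print(d)
im=cv2.imread("pics/s14.png")
f=lambda w:(prj("side",np.array(w))-[270,150]+.5)*6.6-.5
zt=.1848
for z,r in((zt-.036,.017),(zt-.03,.017),(zt-.07,.0045),(zt+.03,.01),(.097,.01)):
    pts=np.array([f([d[0]+r*np.cos(a),d[1]+r*np.sin(a),z]) for a in np.linspace(0,6.3,40)])
    print(z,f([d[0],d[1],z])); cv2.polylines(im,[pts.astype(int)],True,(0,255,0),1)
im=cv2.convertScaleAbs(im,alpha=1.6);cv2.imwrite("pics/s14o.png",im)
E
```

```text
[ 0.6342 -0.0063]
0.1488 [188.3544 302.6008]
0.1548 [187.5421 285.8076]
0.11479999999999999 [192.7878 394.2619]
0.2148 [178.8767 106.6497]
0.097 [195. 440.]
```

View pics/s14o.png

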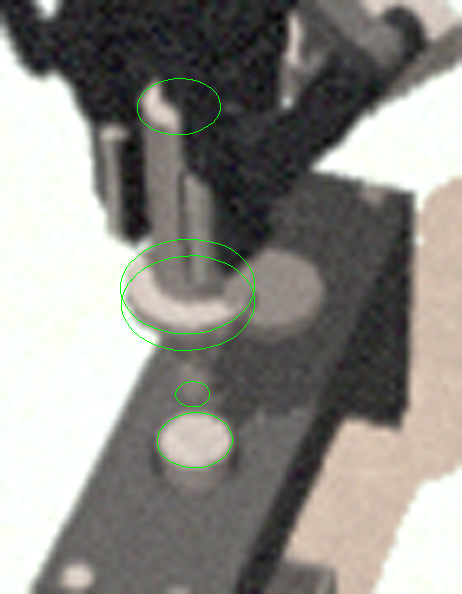

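```bash
python3 - <<'E'
from h import *
im=cv2.imread("pics/s14.png")[230:480,90:290]
im=cv2.convertScaleAbs(im,alpha=2.2,beta=-60);cv2.imwrite("pics/s14e.png",cv2.resize(im,None,fx=2.4,fy=2.4))
E
```

```text
(no output)
```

View pics/s14e.png

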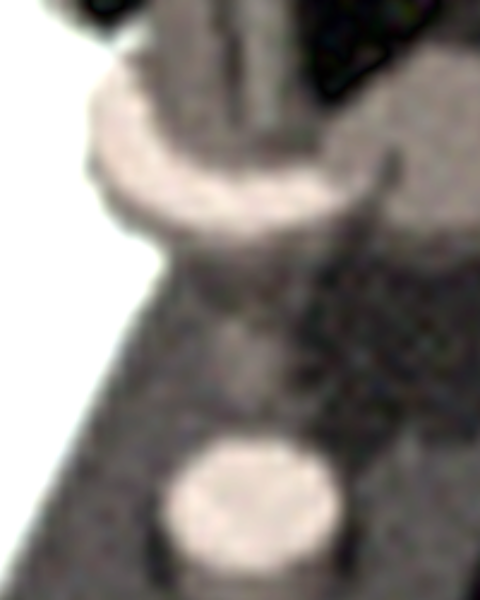

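Call:
jog_arm(xyz=[[0.02,0,0.05],[0,0,0.1],[0,0,0.1],[0,0,0.08],[0,0,0.06],[0,0,0.04]], rotation=[[0,0,0],[0,0,0],[0,0,0],[0,0,0],[0,0,0],[0,0,0]], grip_force=100)

```text
t: 18.2
tcp_pos: [0.6371, -0.0079, 0.1647]
ee_rot: [0.001, 0.756, 0.655, 0.001]
contact_force: [-0.3, 0.0, 2.2]
width: 0.0177
```

Call:
jog_arm(xyz=[[0,0,0.04],[0,0,0.04],[0,0,0.04],[0,0,0.04]], rotation=[[0,0,0],[0,0,0],[0,0,0],[0,0,0]])

```text
t: 18.6
tcp_pos: [0.6364, -0.0078, 0.1557]
ee_rot: [-0.0, 0.756, 0.655, -0.0]
contact_force: [-0.6, -0.4, 2.0]
width: 0.0178
```

```bash
python3 - <<'E'
from h import *
rel([.635,-.008,.126],82);print(get_state()["moment"])
snap("side","s15",270,150,70,90,6.6)
E
```

```text
t 18.6 tcp [ 0.6364 -0.0078  0.1557] yaw 81.78729710570404 shift units [-0.0083 -0.0264  0.5932] rows 0.5938000486732521 tilt 0.006245910466571384 rotz units -0.03093638194988276 F [-0.5777 -0.3607  1.95  ] q [-0.1714  0.2904  1.7487 -0.      1.1026 -0.0281]
[0.0276 0.0609 0.0216]
```

View pics/s15.png

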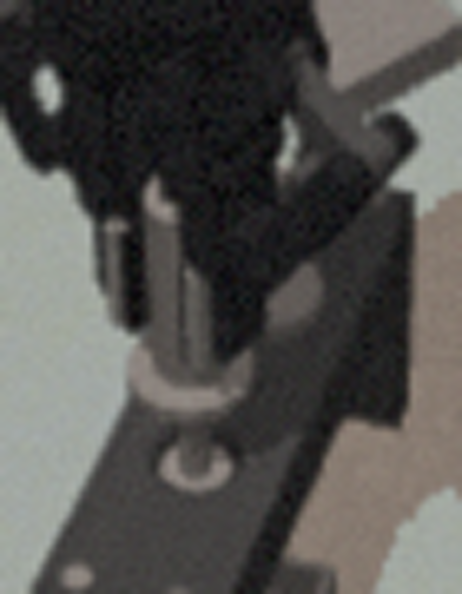

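Call:
jog_arm(xyz=[[0,0,0.05],[0,0,0.05],[0,0,0.05],[0,0,0.05],[0,0,0.05],[0,0,0.05],[0,0,0.05],[0,0,0.05]], rotation=[[0,0,0],[0,0,0],[0,0,0],[0,0,0],[0,0,0],[0,0,0],[0,0,0],[0,0,0]])

```text
t: 19.45
tcp_pos: [0.6358, -0.0077, 0.1347]
ee_rot: [-0.001, 0.756, 0.655, -0.0]
contact_force: [0.2, 0.2, -2.0]
width: 0.0182
```

Call:
jog_arm(xyz=[[0,0,0.04],[0,0,0.04],[0,0,0.03]], rotation=[[0,0,0],[0,0,0],[0,0,0]])

```text
t: 19.75
tcp_pos: [0.6362, -0.0078, 0.1298]
ee_rot: [-0.0, 0.756, 0.655, -0.0]
contact_force: [0.2, 0.1, -2.3]
width: 0.0176
```

```bash
python3 - <<'E'
from h import *
rel([.635,-.008,.126],82)
snap("side","s16",270,150,80,100,6)
E
```

```text
t 19.75 tcp [ 0.6362 -0.0078  0.1298] yaw 81.78241592288181 shift units [-0.0081 -0.0236  0.0765] rows 0.08043962413343263 tilt 0.03479380425276709 rotz units -0.03164632121354649 F [ 0.1717  0.1362 -2.2815] q [-0.1715  0.3203  1.7629  0.      1.059  -0.028 ]
```

View pics/s16.png

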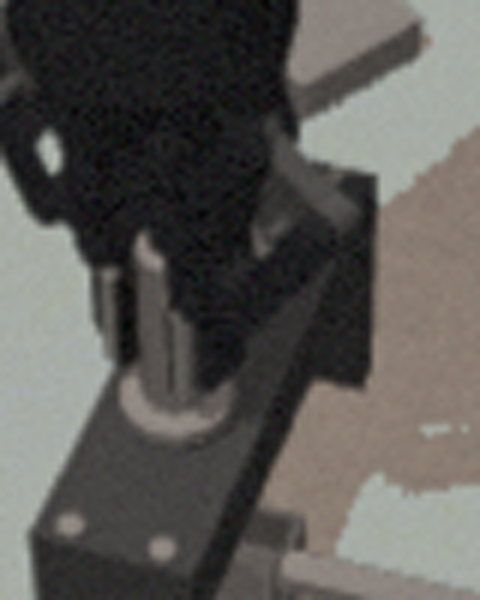

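Call:
jog_arm(xyz=[[0,0,0.02],[0,0,0.02],[0,0,0.02]], rotation=[[0,0,0],[0,0,0],[0,0,0]])

```text
t: 20.1
tcp_pos: [0.6365, -0.0078, 0.1274]
ee_rot: [0.0, 0.756, 0.655, 0.0]
contact_force: [-0.2, 0.4, -1.8]
width: 0.0181
```

Call:
jog_arm(xyz=[[0,0,0.02],[0,0,0]], rotation=[[0,0,0],[0,0,0]])

```text
t: 20.3
tcp_pos: [0.6364, -0.0078, 0.1262]
ee_rot: [-0.0, 0.756, 0.655, -0.0]
contact_force: [-0.1, -0.4, -1.8]
width: 0.0177
```

Call:
jog_arm(xyz=[[0,0,0.02],[0,0,0]], rotation=[[0,0,0],[0,0,0]])

```text
t: 20.5
tcp_pos: [0.6365, -0.0078, 0.1261]
ee_rot: [0.0, 0.756, 0.655, -0.0]
contact_force: [-1.4, 0.1, 3.3]
width: 0.0179
```

Call:
jog_arm(xyz=[[0,0,0.02],[0,0,0]], rotation=[[0,0,0],[0,0,0]])

```text
t: 20.7
tcp_pos: [0.6366, -0.0078, 0.1261]
ee_rot: [-0.0, 0.756, 0.655, -0.0]
contact_force: [-4.0, -0.1, 6.1]
width: 0.0179
```

Call:
jog_arm(xyz=[[0,0,0],[0,0,0],[0,0,0],[0,0,0],[0,0,0],[0,0,0],[0,0,0]], rotation=[[0,0,0],[0,0,0],[0,0,0],[0,0,0],[0,0,0],[0,0,0],[0,0,0]], gripper=0.7)

```text
t: 21.4
tcp_pos: [0.6364, -0.0078, 0.1242]
ee_rot: [-0.0, 0.756, 0.655, -0.0]
contact_force: [-0.2, -0.0, 0.2]
width: 0.0729
```

```bash
python3 - <<'E'
from h import *
rel([.635,-.008,.25],82)
snap("side","s17",250,130,120,150,4)
E
```

```text
t 21.4 tcp [ 0.6364 -0.0078  0.1242] yaw 81.7851241909225 shift units [-0.0078 -0.0274 -2.5152] rows 2.515329112804759 tilt 0.002769202548945472 rotz units -0.031252419594076285 F [-0.2473 -0.022   0.213 ] q [-0.1715  0.3272  1.7654 -0.      1.049  -0.0281]
```

View pics/s17.png

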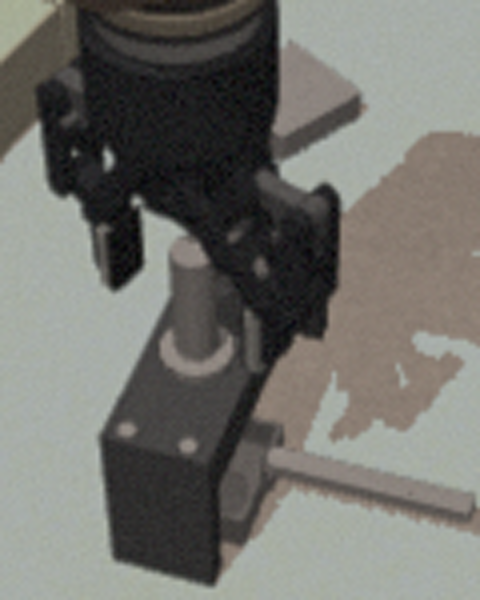

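Punch stands upright with its collar on the die, jaws clear. Raising straight up and stepping back to look.

Call:
jog_arm(xyz=[[0,0,-0.3],[0,0,-0.6],[0,0,-0.8],[0,0,-0.8],[-0.5,-0.5,0],[-0.8,-0.5,0],[-0.8,-0.5,0],[-0.8,-0.5,0]], rotation=[[0,0,0],[0,0,0],[0,0,0],[0,0,0],[0,0,0],[0,0,0],[0,0,0],[0,0,0]])

```text
t: 22.25
tcp_pos: [0.5157, -0.1379, 0.2509]
ee_rot: [0.001, 0.756, 0.655, 0.0]
contact_force: [0.8, -0.9, -0.0]
width: 0.0727
```

Call:
jog_arm(xyz=[[-0.8,0,0],[-0.8,0,0],[0,0,0],[0,0,0]], rotation=[[0,0,0],[0,0,0],[0,0,0],[0,0,0]])

```text
t: 22.65
tcp_pos: [0.5052, -0.2169, 0.2504]
ee_rot: [0.0, 0.757, 0.654, 0.0]
contact_force: [-0.0, -0.3, 0.1]
width: 0.0727
```

```bash
python3 - <<'E'
from h import *
rel([.635,-.008,.25],82)
snap("side","s18",265,150,100,130,4.6);snap("top","t18",270,190,140,105,5.7)
im=cv2.imread("pics/s18.png");cv2.imwrite("pics/s18e.png",cv2.convertScaleAbs(cv2.resize(im[330:560,100:350],None,fx=2.4,fy=2.4),alpha=2))
E
```

```text
t 22.65 tcp [ 0.5052 -0.2169  0.2504] yaw 81.66512555415486 shift units [4.5102 1.9624 0.0106] rows 4.918593951440056 tilt 0.07038572403321985 rotz units -0.04870551383991025 F [-0.0183 -0.279   0.1006] q [-0.5903  0.0081  1.8844  0.0005  1.2479 -0.445 ]
```

View pics/s18.png

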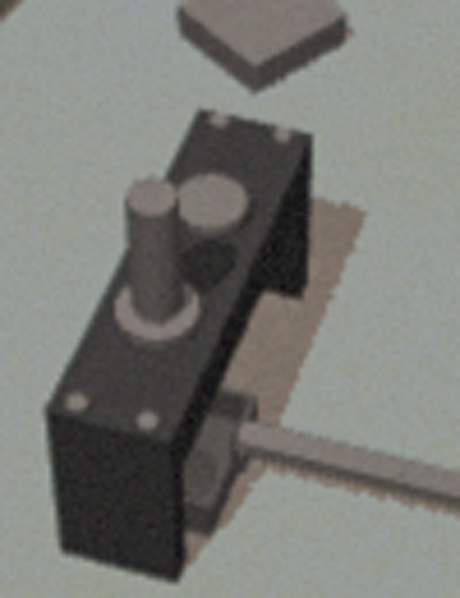

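View pics/s18e.png

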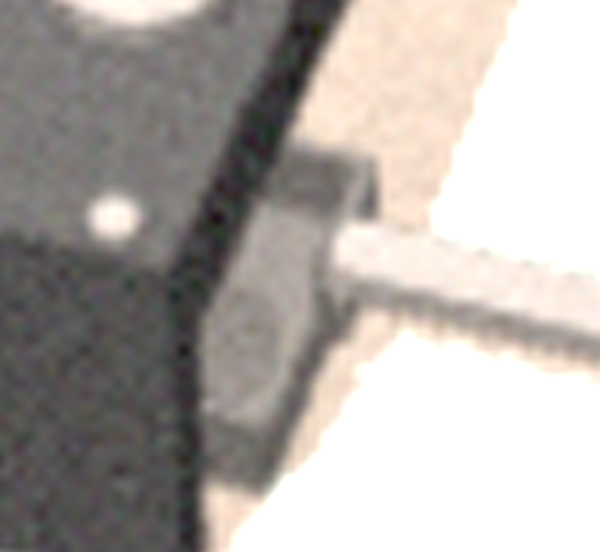

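View pics/t18.png

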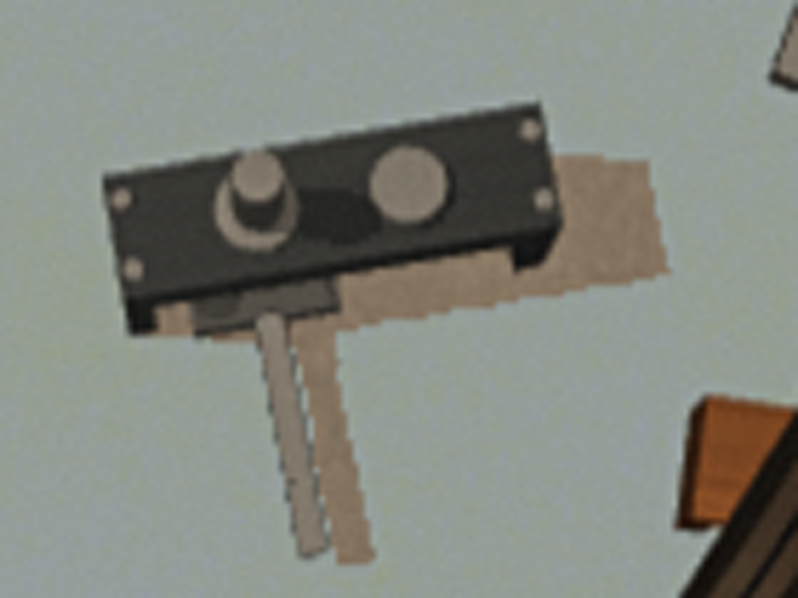

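```bash
python3 -c "
from cell import *
print(finish_job(),get_state()['t'])"
```

```text
the job is handed in; nothing more can be done
the job is handed in; nothing more can be done
```

The job is done and handed in at about 22.8 s on the robot's clock. The dowel is in the pan and the punch stands in the die.

- **Pan:** I slid it by the handle under the die. My first placing came out about 4 mm off along the die, so I regripped the handle and moved it 4 mm. By pixel comparison with the earlier position it is now within about 1 mm of centred under the dowel. I judged this from the pictures and did not recompute it.
- **Driving:** I took the punch from the rack and pushed the dowel down and out; the gripper never touched it. I kept pushing until the collar met the die: height held at 0.1261 m against 0.126 m expected, with the reaction rising to about 6 N. Then I opened the jaws and backed away.
- **Last pictures, both cameras:** The punch stands upright with its collar flat on the die. The pan has not moved and sits flat. An end of the dowel shows inside the pan, apparently lying on its side. The plug is still in its hole.
- **Disagreements:** The two cameras differed by a constant 3 to 4 mm, so I averaged them or compared points within one picture. TCP readings scattered by about 2 mm or more.
- **Not seen directly:** Most of the pan's inside is hidden by the die, so only part of the dowel could be seen.

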